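# Rinse the tumblers on the pedal rinser and rack them

### The arm

A 7-joint arm with a two-finger parallel gripper is mounted at the origin on the work surface. World frame = base frame: x ahead of the robot, y to its left, z up, the work surface at z = 0. Lengths are in m, angles in rad, forces in N, time in s.
With the tool pointing down it reaches from about 0.4 to 0.85 m from the base axis. Payload 10.4 kg.
Tool frame: the origin (TCP) lies midway between the tips of the shut fingers; the grasp point (between the pads) lies 19 mm behind it; z points along the fingers, y is the line along which they close (so a half turn about z gives the same grasp; the last joint's range is limited). The gripper opens to 87 mm and grips with 3 to 60 N. Pads are 19 mm wide; open, the fingers measure 117 mm over their backs; the gripper's body (75 mm by 190 mm) begins 51 mm behind the grasp point.
Start: joints at [1.163, 0.332, -0.065, 1.46, 0.022, 1.35, -0.088], TCP at [0.235, -0.579, 0.223] pointing down, gripper open.
Joint ranges: [-2.6, 2.6], [-0.5, 2.12], [-1.47, 1.34], [0.16, 2.42], [-1.27, 4.41], [0.06, 2.06], [-2.6, 2.6]. Speed limits (rad/s): [2.22, 2.22, 2.79, 2.79, 3.14, 3.14, 3.14].

### API

Orientations are given as a unit quaternion [x, y, z, w].
In Python, from bench import r gives the robot as it stands.
- The arm moves only by the tool move_arm, never from a script. Its argument "targets" is a list of rows, each a list of 3 entries, a list of its own where there are three numbers: the shift along the tool's x, y, z in cm, then the turn, a rotation vector about the tool's x, y, z in rad, then the opening in per cent of the stroke, from 0 (shut) to 100 (fully open). In form: [[[x, y, z], [wx, wy, wz], gripper], ...]. A call has 1 to 20 rows; each row shifts and turns the commanded pose from where the row before left it, along the tool's axes as they then stand; what a row does not reach is not made up. A row lasts 1/8 s, in which the tool goes at most 62.5 mm and 10.7 degrees, less where a joint would pass 70% of its speed; a pose out of reach is approached as far as the arm can. A call with a gripper value outside its range is refused whole. The fingers move at their own pace and stop on an object; "grip_force" is the grip in N (left out, the last holds). Time passes only in rows, so rows that do not move let the fingers close. It gives the time, the measured TCP pose, the force, the opening and the grip force at its end, in the units of the state.
- r.read_state(): the state, without advancing time (a new reading comes with each control period).
- r.camera(name): name is "side" or "top" or "wrist"; returns a dict with "image" (384x512x3 uint8, blue, green, red), "vertical_fov" (degrees; the focal length in pixels is half the picture's height over the tangent of half this angle, whatever the lens; pixels are square), "cx", "cy" (the principal point, pixels), "cam_to_world" (4x4, takes a point from camera to world coordinates). Camera axes: x right, y down, z forward; pixel columns grow to the right and rows downward; lengths in m; the calibration is good to about 2 mm. A picture is of the moment at which its call begins. There is no depth.
- r.close_job(): hands the job in; it is judged then, once.
The state is a dict: "time": time; "joint_positions": joint angles; "joint_vel": joint speeds; "joint_torque": joint torques, N m; "ee_pos": TCP position; "eef_rot": TCP orientation; "ft_force": force on the tool from outside, world axes, zero at the start; "torque": the same for the moment, N m; "width": finger opening in m; "grip_force": force on a finger pad.
Only numpy, scipy, OpenCV 4.12 (cv2) and the standard library are available. Lean on these libraries where they do the work, as an engineer would, in place of code of your own. Each camera call takes 0.05 s, during which the arm holds its last target. There are 200 camera calls.

### The job

The tumblers standing mouth down on the counter (two or three of them) need washing on the pedal rinser before they go in the red cup rack. First clear the blue stopper off the rinser into the open beige tilt-out bin and stand every tumbler mouth down, centred over a spray jet of its own; then, with the tumblers left in place, press the green soap cap right down and let it come up, and after that press the rinser's pedal right down to its stop, keep it there for two seconds and let it up. Finish by putting the tumblers mouth down in free compartments of the rack, one to a compartment, and pushing the bin shut with the stopper in it; do not drop a tumbler, and leave the teacup, salt jar and sauce dish where they are.

Things in the scene. Friction and masses are not known exactly. Their poses are not given: they have to be found in the camera images.
- glass1_center (a point): First tumbler (any of the three may be absent): greenish glass, all three alike, standing mouth down, 95 mm high, 66 mm across at the rim (below), tapering to 58 mm at its thick base (on top); 200 g. This point is on its axis half-way up, 47.5 mm above the rim; z points up towards its base.
- glass2_center (a point): Second tumbler (any of the three may be absent): greenish glass, all three alike, standing mouth down, 95 mm high, 66 mm across at the rim (below), tapering to 58 mm at its thick base (on top); 200 g. This point is on its axis half-way up, 47.5 mm above the rim; z points up towards its base.
- glass3_center (a point): Third tumbler (any of the three may be absent): greenish glass, all three alike, standing mouth down, 95 mm high, 66 mm across at the rim (below), tapering to 58 mm at its thick base (on top); 200 g. This point is on its axis half-way up, 47.5 mm above the rim; z points up towards its base.
- stopper_center (a point): Blue silicone bottle stopper, 30 mm high, wide end (30 mm across, 10 mm thick) down and a 22 to 24 mm plug above; 20 g. It starts upright on the rinser's deck. This point is on its axis half-way up (15 mm).
- rinser: Stainless glass rinser, fixed to the counter: a tray 130 mm deep (x) by 330 mm wide (y) whose flat slotted deck is 45 mm above the counter with a 5 mm rim round it (top at 50 mm). Origin on the counter under the middle of the tray; x points to its back (away from the robot), y to its left, z up. Three spray jets lie along y, the soap bottle stands beyond the left (+y) end, the pedal juts out of the front (-x) side right of the middle.
- jet_left (a point): Brass spray jet in a black star on the rinser deck (left one, rinser y = +100 mm); the point lies on the deck, whose height is 45 mm. The jets are 6 mm high and do not obstruct a tumbler.
- jet_middle (a point): Middle spray jet (rinser y = 0), the point lies on the deck.
- jet_right (a point): Right spray jet (rinser y = -100 mm), the point lies on the deck.
- pedal (a joint): Pedal angle in rad: 0 up at rest, 0.30 down on its stop (plate level). Spring-loaded: about 4 N at the pad to start, about 10 N at the stop; it springs back up when let go.
- pedal_pad (a point): Middle of the top of the pedal's black ribbed rubber pad (50 mm along x, 72 mm along y), 60 mm in front (-x of the rinser) of the hinge line, which runs along rinser y. The point is about 57 mm above the counter at rest and sinks about 17 mm to the stop; it moves with the pedal.
- soap_cap (a joint): Travel of the green pump cap of the soap bottle in m: 0 up, 0.012 fully down. Spring: about 2 N to start, 6 N at the bottom; it comes up by itself.
- cap_top (a point): Middle of the flat top of the green pump cap (36 mm across), about 188 mm above the counter at rest; it is pressed straight down, and a thin tube takes the soap to the jets. The bottle is fixed to the rinser (68 mm across, 215 mm left of the rinser's middle). The point moves with the cap.
- cup_rack: Red plastic cup rack, fixed, 212 mm square with four square compartments (2 x 2), walls 34 mm high (corner posts 38 mm) and 6 mm thick, floor 6 mm above the counter. Origin on the counter under its middle, x away from the robot, y to its left, z up; walls run along its x and y.
- cell_near_left (a point): Near left compartment of the rack (near = -x side of the rack, left = +y side): middle of its floor; it is 97 mm square inside.
- cell_near_right (a point): Near right compartment of the rack (near = -x side of the rack, left = +y side): middle of its floor; it is 97 mm square inside.
- cell_far_left (a point): Far left compartment of the rack (near = -x side of the rack, left = +y side): middle of its floor; it is 97 mm square inside.
- cell_far_right (a point): Far right compartment of the rack (near = -x side of the rack, left = +y side): middle of its floor; it is 97 mm square inside; the teacup stands here.
- bin (a joint): Tilt of the beige bin in rad: 0 shut, up to 0.62 tilted out towards the robot; it starts open, between 0.45 and 0.60. It stays where it is left and is shut by a push of 2 to 4 N near the top of its front, away from the robot.
- bin_front_top (a point): Top edge, in the middle, of the bin's front panel (front face, 130 mm wide, 105 mm high, 4 mm thick). The panel turns about its lower edge, which lies along y 6 mm above the counter; when shut it is upright. y of this point's axes runs along the panel's width, z up along the panel, x into the bin.
- bin_floor (a point): Middle of the bin's inner floor (80 mm by 122 mm inside; axes turn with the bin: x away from the front panel, y along its width, z up along the panel). The back wall of the bin is 60 mm high.
- bin_frame: Fixed beige frame of the bin: 98 mm deep, 146 mm wide; its cheeks and closed roof (124 mm high) begin 28 mm behind the origin. Origin on the counter under the middle of the shut bin's front panel, x points to its back, y to its left. While the bin is tilted out, its open mouth lies between the roof's front edge (x = 28 mm of the frame, 124 mm above the counter) and the bin's front panel top, which leans out 45 to 60 mm in front of the origin.
- teacup: Celadon teacup, mouth down in the far right compartment of the rack, 60 mm across, 55 mm high; origin at its underside. Leave alone.
- salt_jar: Small glass salt jar with a red lid, 54 mm across, 70 mm high; origin at its underside. Leave alone.
- sauce_dish: Small white sauce dish between the rinser's right end and the rack, 70 mm across, 22 mm high; origin at its underside. Leave alone.

How it is judged:
On the way, in this order (a step that is already met when the one before it is completed fails the run):
1. the stopper is in the bin and every tumbler stands mouth down, let go, centred within 15 mm over a jet of its own (x of stopper_center in the frame of bin_floor between -0.044 and 0.044 m and y of stopper_center in the frame of bin_floor between -0.065 and 0.065 m and z of stopper_center in the frame of bin_floor between -0.002 and 0.075 m and angle between each of glass1_center, glass2_center, glass3_center's own z axis and vertical below 0.12 rad and ((horizontal distance between glass1_center and jet_left below 0.015 m and z of glass1_center in the frame of jet_left between 0.04 and 0.056 m) or (horizontal distance between glass1_center and jet_middle below 0.015 m and z of glass1_center in the frame of jet_middle between 0.04 and 0.056 m) or (horizontal distance between glass1_center and jet_right below 0.015 m and z of glass1_center in the frame of jet_right between 0.04 and 0.056 m)) and ((horizontal distance between glass2_center and jet_left below 0.015 m and z of glass2_center in the frame of jet_left between 0.04 and 0.056 m) or (horizontal distance between glass2_center and jet_middle below 0.015 m and z of glass2_center in the frame of jet_middle between 0.04 and 0.056 m) or (horizontal distance between glass2_center and jet_right below 0.015 m and z of glass2_center in the frame of jet_right between 0.04 and 0.056 m)) and ((horizontal distance between glass3_center and jet_left below 0.015 m and z of glass3_center in the frame of jet_left between 0.04 and 0.056 m) or (horizontal distance between glass3_center and jet_middle below 0.015 m and z of glass3_center in the frame of jet_middle between 0.04 and 0.056 m) or (horizontal distance between glass3_center and jet_right below 0.015 m and z of glass3_center in the frame of jet_right between 0.04 and 0.056 m)) and contact force between each of glass1, glass2, glass3 and the fingers below 0.5 N), for 0.3 s.
2. the soap cap is pressed right down (11 mm of 12) with every tumbler over its jet (value of joint soap_cap above 0.011 m and angle between each of glass1_center, glass2_center, glass3_center's own z axis and vertical below 0.12 rad and ((horizontal distance between glass1_center and jet_left below 0.015 m and z of glass1_center in the frame of jet_left between 0.04 and 0.056 m) or (horizontal distance between glass1_center and jet_middle below 0.015 m and z of glass1_center in the frame of jet_middle between 0.04 and 0.056 m) or (horizontal distance between glass1_center and jet_right below 0.015 m and z of glass1_center in the frame of jet_right between 0.04 and 0.056 m)) and ((horizontal distance between glass2_center and jet_left below 0.015 m and z of glass2_center in the frame of jet_left between 0.04 and 0.056 m) or (horizontal distance between glass2_center and jet_middle below 0.015 m and z of glass2_center in the frame of jet_middle between 0.04 and 0.056 m) or (horizontal distance between glass2_center and jet_right below 0.015 m and z of glass2_center in the frame of jet_right between 0.04 and 0.056 m)) and ((horizontal distance between glass3_center and jet_left below 0.015 m and z of glass3_center in the frame of jet_left between 0.04 and 0.056 m) or (horizontal distance between glass3_center and jet_middle below 0.015 m and z of glass3_center in the frame of jet_middle between 0.04 and 0.056 m) or (horizontal distance between glass3_center and jet_right below 0.015 m and z of glass3_center in the frame of jet_right between 0.04 and 0.056 m))), for 0.1 s.
3. the soap cap has come up again (value of joint soap_cap below 0.003 m), for 0.1 s.
4. the pedal is held on its stop (0.275 rad or more) for 1.5 s with every tumbler over its jet (value of joint pedal above 0.275 rad and angle between each of glass1_center, glass2_center, glass3_center's own z axis and vertical below 0.12 rad and ((horizontal distance between glass1_center and jet_left below 0.015 m and z of glass1_center in the frame of jet_left between 0.04 and 0.056 m) or (horizontal distance between glass1_center and jet_middle below 0.015 m and z of glass1_center in the frame of jet_middle between 0.04 and 0.056 m) or (horizontal distance between glass1_center and jet_right below 0.015 m and z of glass1_center in the frame of jet_right between 0.04 and 0.056 m)) and ((horizontal distance between glass2_center and jet_left below 0.015 m and z of glass2_center in the frame of jet_left between 0.04 and 0.056 m) or (horizontal distance between glass2_center and jet_middle below 0.015 m and z of glass2_center in the frame of jet_middle between 0.04 and 0.056 m) or (horizontal distance between glass2_center and jet_right below 0.015 m and z of glass2_center in the frame of jet_right between 0.04 and 0.056 m)) and ((horizontal distance between glass3_center and jet_left below 0.015 m and z of glass3_center in the frame of jet_left between 0.04 and 0.056 m) or (horizontal distance between glass3_center and jet_middle below 0.015 m and z of glass3_center in the frame of jet_middle between 0.04 and 0.056 m) or (horizontal distance between glass3_center and jet_right below 0.015 m and z of glass3_center in the frame of jet_right between 0.04 and 0.056 m))), for 1.5 s.
5. the pedal has come up again (value of joint pedal below 0.05 rad), for 0.1 s.
At the end, for the whole second after the job is handed in: Every tumbler stands upright on its mouth (within 0.12 rad) on the floor of a rack compartment, one to each, within 26 mm of its middle, released and at rest; the stopper lies inside the bin and the bin is shut (tilt under 0.05 rad); pedal and soap cap are up (angle between each of glass1_center, glass2_center, glass3_center's own z axis and vertical below 0.12 rad and ((horizontal distance between glass1_center and cell_near_left below 0.026 m and z of glass1_center in the frame of cell_near_left between 0.04 and 0.056 m) or (horizontal distance between glass1_center and cell_near_right below 0.026 m and z of glass1_center in the frame of cell_near_right between 0.04 and 0.056 m) or (horizontal distance between glass1_center and cell_far_left below 0.026 m and z of glass1_center in the frame of cell_far_left between 0.04 and 0.056 m) or (horizontal distance between glass1_center and cell_far_right below 0.026 m and z of glass1_center in the frame of cell_far_right between 0.04 and 0.056 m)) and ((horizontal distance between glass2_center and cell_near_left below 0.026 m and z of glass2_center in the frame of cell_near_left between 0.04 and 0.056 m) or (horizontal distance between glass2_center and cell_near_right below 0.026 m and z of glass2_center in the frame of cell_near_right between 0.04 and 0.056 m) or (horizontal distance between glass2_center and cell_far_left below 0.026 m and z of glass2_center in the frame of cell_far_left between 0.04 and 0.056 m) or (horizontal distance between glass2_center and cell_far_right below 0.026 m and z of glass2_center in the frame of cell_far_right between 0.04 and 0.056 m)) and ((horizontal distance between glass3_center and cell_near_left below 0.026 m and z of glass3_center in the frame of cell_near_left between 0.04 and 0.056 m) or (horizontal distance between glass3_center and cell_near_right below 0.026 m and z of glass3_center in the frame of cell_near_right between 0.04 and 0.056 m) or (horizontal distance between glass3_center and cell_far_left below 0.026 m and z of glass3_center in the frame of cell_far_left between 0.04 and 0.056 m) or (horizontal distance between glass3_center and cell_far_right below 0.026 m and z of glass3_center in the frame of cell_far_right between 0.04 and 0.056 m)) and contact force between each of glass1, glass2, glass3 and the fingers below 0.5 N and linear speed of each of glass1, glass2, glass3 below 0.02 m/s and x of stopper_center in the frame of bin_floor between -0.044 and 0.044 m and y of stopper_center in the frame of bin_floor between -0.065 and 0.065 m and z of stopper_center in the frame of bin_floor between -0.002 and 0.075 m and value of joint each of bin, pedal below 0.05 rad and value of joint soap_cap below 0.003 m); the robot touches nothing.
It fails at once if a tumbler is dropped (falls freely faster than 1.1 m/s, that is from more than about 6 cm) ((linear speed of glass1 above 1.1 m/s and contact force between glass1 and the fingers below 0.5 N) or (linear speed of glass2 above 1.1 m/s and contact force between glass2 and the fingers below 0.5 N) or (linear speed of glass3 above 1.1 m/s and contact force between glass3 and the fingers below 0.5 N)).
It fails at once if the teacup, salt jar or sauce dish is moved more than 5 cm (distance of any of teacup, salt_jar, sauce_dish from where it was at the start of the episode above 0.05 m).
Of glass1, glass2, glass3 only 2 to 3 are there at a start; the rules pass over those that are not, and their reading is None.
At some moment in a run one of glass1, glass2, glass3, stopper may be knocked a few centimetres aside while the robot is not near it.
It also fails if it takes over 210 s, if anything falls off the work surface, if the arm or the gripper's body presses on something with over 40 N, if the wrist force passes 120 N, or if a joint passes its speed limit or range.

## Working session

There is one attempt and no reset: what is moved stays moved. The work goes in short steps, Python scripts to look and compute and a tool call to move; the robot and the scene stay as the last step left them, time stands still between calls to the robot, and variables do not carry over. Pictures are saved under pics/ and viewed, at most 16 in all, crops included, and the job is handed in when it is done.

Besides the shell and the picture viewer there is one more tool, called in YAML: its name, and indented under it one key for each argument. move_arm: Moves the arm, as the interface text tells. Its arguments: {"type":"object","properties":{"targets":{"type":"array"},"grip_force":{"type":"number"}},"required":["targets"]}

```bash
mkdir -p pics; ls; python3 - <<'E'
from bench import r
import cv2,numpy as np
for n in ["side","top","wrist"]:
    c=r.camera(n); cv2.imwrite(f"pics/{n}0.png",c["image"]); print(n,c["vertical_fov"],c["cx"],c["cy"],np.round(c["cam_to_world"],3).tolist())
s=r.read_state(); print({k:np.round(v,3).tolist() for k,v in s.items()})
E
```

```text
pics
side 49.30146637376591 257.6730692436477 191.14644188237367 [[-0.971, -0.134, 0.2, 0.302], [-0.241, 0.565, -0.789, 0.889], [-0.007, -0.814, -0.581, 0.806], [0.0, 0.0, 0.0, 1.0]]
top 47.18217329048687 261.3714679167987 192.81231538944573 [[-0.025, -0.997, 0.077, 0.441], [-0.999, 0.026, 0.018, -0.009], [-0.02, -0.077, -0.997, 1.544], [0.0, 0.0, 0.0, 1.0]]
wrist 64.58126290090335 253.77395728640496 187.84083993901925 [[0.375, -0.898, -0.233, 0.297], [-0.927, -0.363, -0.092, -0.554], [-0.002, 0.25, -0.968, 0.384], [0.0, 0.0, 0.0, 1.0]]
{'time': 0.15, 'joint_positions': [1.163, 0.333, -0.065, 1.461, 0.022, 1.35, -0.088], 'joint_vel': [0.001, -0.002, 0.0, -0.003, 0.002, 0.001, 0.0], 'joint_torque': [0.002, -62.363, 0.025, -39.014, -0.061, 0.037, 0.0], 'ee_pos': [0.234, -0.579, 0.222], 'eef_rot': [0.982, 0.191, -0.0, -0.001], 'ft_force': [0.09, -0.073, -0.418], 'torque': [0.102, -0.005, -0.005], 'grip_force': 0.0, 'width': 0.087}
```

View pics/top0.png

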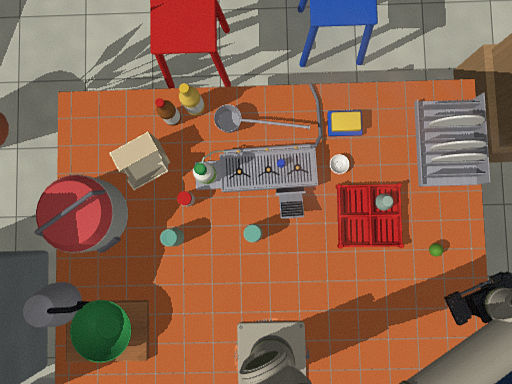

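View pics/side0.png

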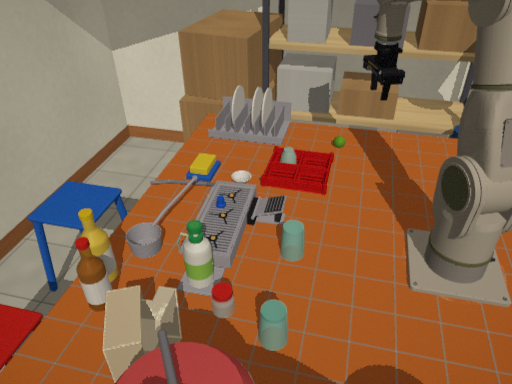

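The top view shows two tumblers at (252,233) and (169,237), the stopper at (281,162), and jets near (239,172), (268,172) and (298,168). The soap cap is at (201,168), the pedal at (291,205), the rack centred near (370,215) and the bin near (140,160). I'll enlarge it to get pixels.

```bash
python3 - <<'E'
import cv2
i=cv2.imread("pics/top0.png")[120:255,100:300]
cv2.imwrite("pics/crop0.png",cv2.resize(i,None,fx=4,fy=4,interpolation=cv2.INTER_CUBIC))
E
cat > h.py <<'E'
from bench import r
import cv2,numpy as np
from scipy.spatial.transform import Rotation as R
def ray(c,u,v):
    f=c["image"].shape[0]/2/np.tan(np.radians(c["vertical_fov"])/2)
    T=np.array(c["cam_to_world"]); return T[:3,3],T[:3,:3]@np.array([(u-c["cx"])/f,(v-c["cy"])/f,1])
def plane(c,u,v,z):
    o,d=ray(c,u,v); return o+d*(z-o[2])/d[2]
def proj(c,p):
    f=c["image"].shape[0]/2/np.tan(np.radians(c["vertical_fov"])/2)
    T=np.array(c["cam_to_world"]); q=T[:3,:3].T@(np.array(p)-T[:3,3]); return np.round([q[0]/q[2]*f+c["cx"],q[1]/q[2]*f+c["cy"]],1)
def blobs(c,lo,hi,amin=15):
    m=cv2.inRange(cv2.cvtColor(c["image"],cv2.COLOR_BGR2HSV),lo,hi)
    n,l,s,ce=cv2.connectedComponentsWithStats(m)
    return [(s[i].tolist(),ce[i].round(1).tolist()) for i in range(1,n) if s[i][4]>=amin]
def to_tool(p):  # world target -> shift in tool axes, cm
    s=r.read_state(); return np.round(R.from_quat(s["eef_rot"]).inv().apply(np.array(p)-s["ee_pos"])*100,2)
def st():
    s=r.read_state(); e=R.from_quat(s["eef_rot"]).as_matrix()
    print("t",round(s["time"],2),"p",np.round(s["ee_pos"],4),"yaxis",np.round(e[:,1],3),"z",np.round(e[:,2],3),"F",np.round(s["ft_force"],1),"w",round(s["width"],4),"g",round(s["grip_force"],1),"q",np.round(s["joint_positions"],2))
E
python3 - <<'E'
from h import *
c=r.camera("top")
print("teal",[(s,ce,plane(c,*ce,.09).round(3)) for s,ce in blobs(c,(75,50,80),(100,255,255))])
print("blue",[(s,ce,plane(c,*ce,.075).round(3)) for s,ce in blobs(c,(110,120,80),(128,255,255))])
print("green",[(s,ce,plane(c,*ce,.188).round(3)) for s,ce in blobs(c,(50,100,40),(74,255,255))])
print("red",[(s,ce,plane(c,*ce,.036).round(3)) for s,ce in blobs(c,(0,150,60),(3,255,255),40)+blobs(c,(174,150,60),(180,255,255),40)])
E
```

```text
teal [([244, 225, 17, 17, 225], [251.9, 233.1], array([0.421, 0.052, 0.09 ])), ([161, 229, 16, 17, 218], [168.5, 237.3], array([0.414, 0.328, 0.09 ]))]
blue [([299, 0, 8, 12, 63], [302.1, 4.5], array([ 1.204, -0.139,  0.075])), ([300, 0, 77, 67, 2143], [340.8, 20.5], array([ 1.142, -0.271,  0.075])), ([328, 111, 34, 25, 192], [339.4, 127.9], array([ 0.768, -0.251,  0.075])), ([277, 159, 8, 9, 53], [280.4, 162.7], array([ 0.655, -0.049,  0.075]))]
green [([194, 163, 12, 12, 111], [199.6, 168.6], array([0.627, 0.206, 0.188])), ([70, 300, 61, 63, 2976], [100.2, 330.7], array([0.138, 0.516, 0.188]))]
red [([150, 0, 81, 87, 4014], [185.5, 30.5], array([1.143, 0.274, 0.036])), ([155, 98, 10, 9, 58], [159.3, 102.4], array([0.886, 0.369, 0.036])), ([36, 176, 67, 50, 1111], [63.0, 195.3], array([0.567, 0.707, 0.036])), ([336, 183, 68, 65, 3307], [368.1, 216.1], array([ 0.469, -0.344,  0.036])), ([177, 191, 14, 14, 151], [183.7, 197.8], array([0.548, 0.287, 0.036])), ([43, 193, 69, 59, 1794], [82.0, 225.0], array([0.463, 0.64 , 0.036])), ([66, 176, 22, 8, 51], [76.4, 178.5], array([0.625, 0.661, 0.036]))]
```

View pics/crop0.png

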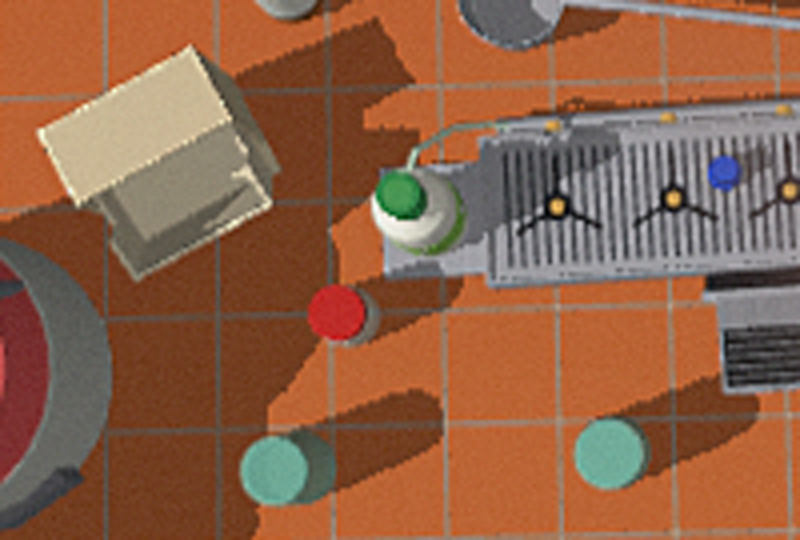

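```bash
cat >> h.py <<'E'
def crop(x,y): return (x+.5)/4-.5+100,(y+.5)/4-.5+120
E
python3 - <<'E'
from h import *
c=r.camera("top")
for n,p,z in [("jl",(557,205),.05),("jm",(673,198),.05),("jr",(789,189),.05),("roofBL",(38,130),.124),("roofBR",(192,47),.124),("roofFR",(228,125),.124),("roofFL",(80,207),.124),("panL",(137,280),.097),("panR",(272,203),.097),("cap",(401,195),.188),("padL",(723,330),.057),("padfrontL",(727,390),.05)]:
    print(n,plane(c,*crop(*p),z).round(3))
m=cv2.inRange(cv2.cvtColor(c["image"],cv2.COLOR_BGR2HSV),(0,150,60),(3,255,255)); m[:,:330]=0;m[:,410:]=0
ys,xs=np.nonzero(m); q=cv2.boxPoints(cv2.minAreaRect(np.c_[xs,ys].astype(np.float32))); print([plane(c,*p,.034).round(3) for p in q])
print("pad right in full image", plane(c,303,205,.057).round(3))
st()
E
```

```text
jl [0.634 0.093 0.05 ]
jm [ 0.637 -0.006  0.05 ]
jr [ 0.642 -0.105  0.05 ]
roofBL [0.698 0.514 0.124]
roofBR [0.764 0.386 0.124]
roofFR [0.698 0.357 0.124]
roofFL [0.634 0.479 0.124]
panL [0.575 0.441 0.097]
panR [0.636 0.327 0.097]
cap [0.627 0.205 0.188]
padL [ 0.523 -0.046  0.057]
padfrontL [ 0.472 -0.048  0.05 ]
[array([ 0.581, -0.239,  0.034]), array([ 0.579, -0.465,  0.034]), array([ 0.361, -0.457,  0.034]), array([ 0.363, -0.234,  0.034])]
pad right in full image [ 0.511 -0.122  0.057]
t 0.25 p [ 0.2345 -0.5792  0.2222] yaxis [ 0.375 -0.927 -0.001] z [-0.     0.001 -1.   ] F [-0.3  0.  -0.6] w 0.0873 g 0.0 q [ 1.16  0.33 -0.06  1.46  0.02  1.35 -0.09]
```

move_arm:
  targets:
    - [[3.7,-2.1,-0.17],[0,0,0],60]
    - [[3.7,-2.1,-0.17],[0,0,0],60]
    - [[3.7,-2.1,-0.17],[0,0,0],60]
    - [[3.7,-2.1,-0.17],[0,0,0],60]
    - [[3.7,-2.1,-0.17],[0,0,0],60]
    - [[3.7,-2.1,-0.17],[0,0,0],60]
    - [[3.7,-2.1,-0.17],[0,0,0],60]
    - [[3.7,-2.1,-0.17],[0,0,0],60]
    - [[3.7,-2.1,-0.17],[0,0,0],60]
    - [[3.7,-2.1,-0.17],[0,0,0],60]
    - [[3.7,-2.1,-0.17],[0,0,0],60]
    - [[3.7,-2.1,-0.17],[0,0,0],60]
    - [[3.7,-2.1,-0.17],[0,0,0],60]
    - [[3.7,-2.1,-0.17],[0,0,0],60]
    - [[3.7,-2.1,-0.17],[0,0,0],60]
    - [[3.3,-1.9,-0.17],[0,0,0],60]
    - [[0,0,0],[0,0,0],60]
    - [[0,0,0],[0,0,0],60]
  grip_force: 15

```text
time: 2.5
ee_pos: [0.654, -0.0497, 0.2494]
eef_rot: [0.982, 0.191, -0.0, 0.0]
ft_force: [-0.2, -0.5, 0.5]
width: 0.052
grip_force: 0.0
```

```bash
python3 - <<'E'
from h import *
st(); c=r.camera("wrist"); cv2.imwrite("pics/w1.png",c["image"])
for s,ce in blobs(c,(108,120,60),(130,255,255)):
    print(s,ce,plane(c,*ce,.065).round(4))
E
```

```text
t 2.5 p [ 0.654  -0.0497  0.2494] yaxis [ 0.375 -0.927  0.   ] z [-0.001 -0.001 -1.   ] F [-0.2 -0.5  0.5] w 0.052 g 0.0 q [ 0.33  0.43 -0.46  1.31  0.19  1.45 -1.3 ]
[404, 74, 108, 98, 1075] [448.0, 128.6] [ 0.7784 -0.2342  0.065 ]
[244, 153, 24, 25, 466] [255.2, 164.7] [ 0.6596 -0.0492  0.065 ]
```

View pics/w1.png

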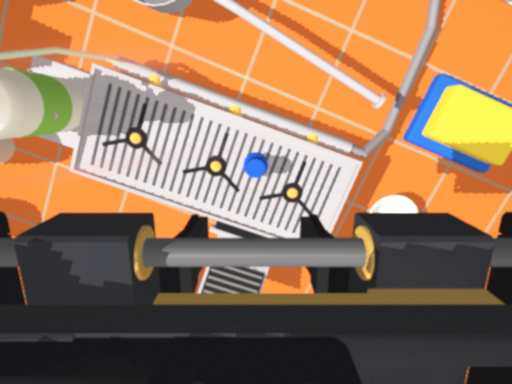

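The stopper shows at (255,165), with jets at (136,138), (216,166) and (292,193).

```bash
python3 - <<'E'
from h import *
c=r.camera("wrist")
for p in [(136,138),(216,166),(292,193)]: print(plane(c,*p,.05).round(4))
print([ (ce,plane(c,*ce,.05).round(4)) for s,ce in blobs(c,(18,120,90),(32,255,255),20)])
E
```

```text
[0.6341 0.0914 0.05  ]
[ 0.6378 -0.0076  0.05  ]
[ 0.6411 -0.1063  0.05  ]
[([153.8, 80.1], array([0.7038, 0.0911, 0.05  ])), ([471.9, 124.1], array([ 0.7957, -0.2673,  0.05  ])), ([234.4, 109.6], array([ 0.7077, -0.0046,  0.05  ])), ([134.8, 137.7], array([0.6339, 0.0928, 0.05  ])), ([311.6, 137.9], array([ 0.7115, -0.1006,  0.05  ])), ([214.9, 165.7], array([ 0.6377, -0.0063,  0.05  ])), ([291.5, 192.4], array([ 0.6416, -0.1054,  0.05  ])), ([141.6, 253.1], array([0.4937, 0.0426, 0.05  ])), ([366.0, 252.8], array([ 0.6031, -0.2281,  0.05  ])), ([339.8, 297.9], array([ 0.5301, -0.2259,  0.05  ]))]
```

move_arm:
  targets:
    - [[0.4,0.05,4],[0,0,0],60]
    - [[0,0,4],[0,0,0],60]
    - [[0,0,4],[0,0,0],60]
    - [[0,0,3],[0,0,0],60]
    - [[0,0,2],[0,0,0],60]
    - [[0,0,1.5],[0,0,0],60]
    - [[0,0,1.1],[0,0,0],60]
    - [[0,0,0],[0,0,0],60]
    - [[0,0,0],[0,0,0],10]
    - [[0,0,0],[0,0,0],10]
    - [[0,0,0],[0,0,0],10]
    - [[0,0,0],[0,0,0],10]
    - [[0,0,-3],[0,0,0],10]
    - [[0,0,-5],[0,0,0],10]
    - [[0,0,-5],[0,0,0],10]
    - [[0,0,-5],[0,0,0],10]

```text
time: 4.6
ee_pos: [0.6579, -0.048, 0.2354]
eef_rot: [0.982, 0.191, 0.0, 0.0]
ft_force: [1.2, -1.6, -0.1]
width: 0.0266
grip_force: 11.8
```

move_arm:
  targets:
    - [[0,0,-2],[0,0,0],10]
    - [[1.46,-4.25,0],[0,0,0],10]
    - [[1.46,-4.25,0],[0,0,0],10]
    - [[1.46,-4.25,0],[0,0,0],10]
    - [[1.46,-4.25,0],[0,0,0],10]
    - [[1.46,-4.25,0],[0,0,0],10]
    - [[1.46,-4.25,0],[0,0,0],10]
    - [[1.46,-4.25,0],[0,0,0],10]
    - [[1.46,-4.25,0],[0,0,0],10]
    - [[1.46,-4.25,0],[0,0,0],10]
    - [[1.46,-4.25,0],[0,0,0],10]
    - [[0,0,0],[0,0,0],10]
    - [[0,0,0],[0,0,0],10]

```text
time: 6.22
ee_pos: [0.6342, 0.4003, 0.2535]
eef_rot: [0.982, 0.191, -0.0, 0.0]
ft_force: [0.5, -0.4, 0.0]
width: 0.0263
grip_force: 11.8
```

```bash
python3 - <<'E'
from h import *
st(); c=r.camera("wrist"); cv2.imwrite("pics/w2.png",c["image"])
print(proj(c,[.634,.401,.11]),proj(c,[.634,.401,.03]))
E
```

```text
t 6.22 p [0.6342 0.4003 0.2535] yaxis [ 0.375 -0.927  0.001] z [ 0.    -0.001 -1.   ] F [ 0.5 -0.4  0. ] w 0.0263 g 11.8 q [-0.34  0.67 -0.54  0.97  0.33  1.58 -1.97]
[253.1 176.8] [253.2 163.4]
```

View pics/w2.png

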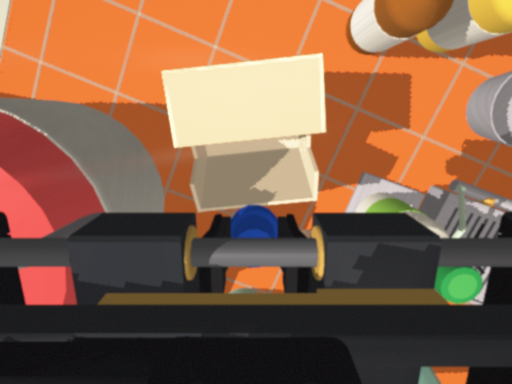

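The mouth spans from (252,140) to (257,205), so the target at (253,177) is in its middle. I'll lower moderately to stay clear of the pot, then release.

move_arm:
  targets:
    - [[0,0,4],[0,0,0],10]
    - [[0,0,4],[0,0,0],10]
    - [[0,0,2.5],[0,0,0],10]
    - [[0,0,1],[0,0,0],10]
    - [[0,0,0],[0,0,0],10]
    - [[0,0,0],[0,0,0],60]
    - [[0,0,0],[0,0,0],60]
    - [[0,0,0],[0,0,0],60]
    - [[0,0,0],[0,0,0],60]
    - [[0,0,-3],[0,0,0],60]
    - [[0,0,-5],[0,0,0],60]
    - [[0,0,-4],[0,0,0],60]
    - [[0,0,0],[0,0,0],60]

```text
time: 7.9
ee_pos: [0.6348, 0.4018, 0.2632]
eef_rot: [0.982, 0.191, 0.003, -0.001]
ft_force: [-0.2, 0.9, -0.5]
width: 0.0521
grip_force: 0.0
```

```bash
python3 - <<'E'
from h import *
st(); c=r.camera("wrist"); 
print([(s,ce) for s,ce in blobs(c,(108,120,40),(130,255,255))])
cv2.imwrite("pics/w3.png",c["image"][100:260,130:390])
c=r.camera("top")
print("teal",[(s,ce,plane(c,*ce,.09).round(3)) for s,ce in blobs(c,(75,50,80),(100,255,255))])
E
```

```text
t 7.9 p [0.6348 0.4018 0.2632] yaxis [ 0.375 -0.927 -0.002] z [ 0.005  0.004 -1.   ] F [-0.2  0.9 -0.5] w 0.0521 g 0.0 q [-0.34  0.67 -0.54  0.95  0.33  1.59 -1.96]
[([222, 146, 21, 18, 270], [232.1, 155.7])]
teal [([244, 225, 17, 17, 226], [251.9, 233.1], array([0.421, 0.052, 0.09 ]))]
```

View pics/w3.png

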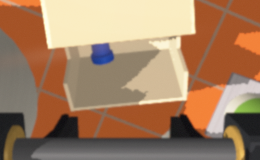

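Stopper is in the bin. On to the first tumbler.

move_arm:
  targets:
    - [[0,0,0],[0,0,-0.17],100]
    - [[0,0,0],[0,0,-0.17],100]
    - [[0,0,0],[0,0,-0.17],100]
    - [[0,0,0],[0,0,-0.17],100]
    - [[0,0,0],[0,0,-0.17],100]
    - [[0,0,0],[0,0,-0.17],100]
    - [[0,0,0],[0,0,-0.167],100]
    - [[-3.5,-2.14,0],[0,0,0],100]
    - [[-3.5,-2.14,0],[0,0,0],100]
    - [[-3.5,-2.14,0],[0,0,0],100]
    - [[-3.5,-2.14,0],[0,0,0],100]
    - [[-3.5,-2.14,0],[0,0,0],100]
    - [[-3.5,-2.14,0],[0,0,0],100]
    - [[-3.5,-2.14,0],[0,0,0],100]
    - [[-3.5,-2.14,0],[0,0,0],100]
    - [[-3.5,-2.14,0],[0,0,0],100]
    - [[-3.5,-2.14,0],[0,0,0],100]
    - [[0,0,0],[0,0,0],100]
    - [[0,0,0],[0,0,0],100]

```text
time: 10.38
ee_pos: [0.42, 0.0507, 0.2581]
eef_rot: [0.707, 0.707, -0.0, -0.0]
ft_force: [0.2, -0.4, -0.2]
width: 0.087
grip_force: 0.0
```

```bash
python3 - <<'E'
from h import *
st(); c=r.camera("wrist"); cv2.imwrite("pics/w4.png",c["image"])
m=cv2.inRange(cv2.cvtColor(c["image"],cv2.COLOR_BGR2HSV),(75,40,60),(100,255,255))
print([(s,ce,plane(c,*ce,.095).round(3)) for s,ce in blobs(c,(75,40,60),(100,255,255))],proj(c,[.421,.052,.095]))
c=r.camera("top")
print("teal",[(s,ce,plane(c,*ce,.095).round(3)) for s,ce in blobs(c,(75,50,80),(100,255,255))])
E
```

```text
t 10.38 p [0.42   0.0507 0.2581] yaxis [ 1.     0.001 -0.001] z [-0.001 -0.    -1.   ] F [ 0.2 -0.4 -0.2] w 0.087 g 0.0 q [ 0.56 -0.13 -0.71  1.86 -0.08  1.38 -0.13]
[([233, 148, 47, 47, 1732], [255.9, 170.8], array([0.421, 0.054, 0.095]))] [255.5 172.4]
teal [([161, 229, 16, 17, 218], [168.5, 237.3], array([0.414, 0.327, 0.095]))]
```

View pics/w4.png

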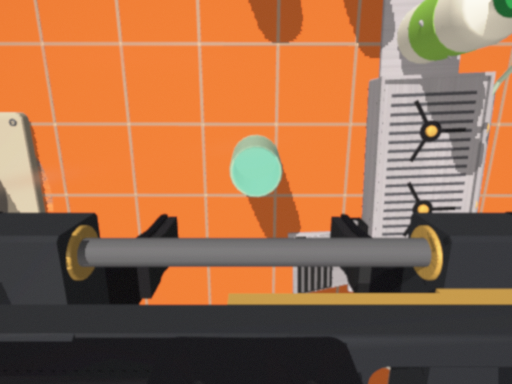

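Disc is centred at (256,171).

move_arm:
  targets:
    - [[0.2,0.1,5],[0,0,0],100]
    - [[0,0,5],[0,0,0],100]
    - [[0,0,4],[0,0,0],100]
    - [[0,0,3],[0,0,0],100]
    - [[0,0,2],[0,0,0],100]
    - [[0,0,1.2],[0,0,0],100]
    - [[0,0,0],[0,0,0],100]
    - [[0,0,0],[0,0,0],40]
    - [[0,0,0],[0,0,0],40]
    - [[0,0,0],[0,0,0],40]
    - [[0,0,0],[0,0,0],40]
    - [[0,0,0],[0,0,0],40]
  grip_force: 20

```text
time: 11.98
ee_pos: [0.4216, 0.0525, 0.0571]
eef_rot: [0.707, 0.707, 0.0, 0.0]
ft_force: [0.6, -0.3, 4.5]
width: 0.0597
grip_force: 20.1
```

move_arm:
  targets:
    - [[0,0,-2],[0,0,0],40]
    - [[0,0,-4],[0,0,0],40]
    - [[0,0,-4],[0,0,0],40]
    - [[0,0,-2.5],[0,0,0],40]
    - [[-1.98,2.75,0],[0,0,0],40]
    - [[-1.98,2.75,0],[0,0,0],40]
    - [[-1.98,2.75,0],[0,0,0],40]
    - [[-1.98,2.75,0],[0,0,0],40]
    - [[-1.98,2.75,0],[0,0,0],40]
    - [[-1.98,2.75,0],[0,0,0],40]
    - [[-1.98,2.75,0],[0,0,0],40]
    - [[-1.98,2.75,0],[0,0,0],40]
    - [[0,0,0],[0,0,0],40]
    - [[0,0,3],[0,0,0],40]
    - [[0,0,2.5],[0,0,0],40]
    - [[0,0,1.2],[0,0,0],40]
    - [[0,0,0],[0,0,0],40]
    - [[0,0,0],[0,0,0],40]

```text
time: 14.22
ee_pos: [0.642, -0.1055, 0.1159]
eef_rot: [0.707, 0.707, 0.0, 0.001]
ft_force: [-0.4, -0.5, -1.7]
width: 0.0598
grip_force: 19.9
```

```bash
python3 - <<'E'
from h import *
st(); print(to_tool([.6414,-.1055,.1035]))
E
```

```text
t 14.22 p [ 0.642  -0.1055  0.1159] yaxis [1.    0.001 0.001] z [ 0.001 -0.    -1.   ] F [-0.4 -0.5 -1.7] w 0.0598 g 19.9 q [ 0.53  0.53 -0.6   1.49  0.31  1.21 -0.11]
[ 0.   -0.06  1.24]
```

move_arm:
  targets:
    - [[0,0,0.8],[0,0,0],40]
    - [[0,0,0.4],[0,0,0],40]
    - [[0,0,0],[0,0,0],40]
    - [[0,0,0],[0,0,0],100]
    - [[0,0,0],[0,0,0],100]
    - [[0,0,0],[0,0,0],100]
    - [[0,0,0],[0,0,0],100]
    - [[0,0,-3],[0,0,0],100]
    - [[0,0,-4],[0,0,0],100]
    - [[0,0,-4.5],[0,0,0],100]
    - [[0,0,-4.2],[0,0,0],100]

```text
time: 15.6
ee_pos: [0.6414, -0.1056, 0.2615]
eef_rot: [0.707, 0.707, 0.0, 0.0]
ft_force: [0.7, 0.1, -0.2]
width: 0.0873
grip_force: 0.0
```

move_arm:
  targets:
    - [[3.94,-2.07,0],[0,0,0],100]
    - [[3.94,-2.07,0],[0,0,0],100]
    - [[3.94,-2.07,0],[0,0,0],100]
    - [[3.94,-2.07,0],[0,0,0],100]
    - [[3.94,-2.07,0],[0,0,0],100]
    - [[3.94,-2.07,0],[0,0,0],100]
    - [[3.94,-2.07,0],[0,0,0],100]
    - [[3.94,-2.07,0],[0,0,0],100]
    - [[3.94,-2.07,0],[0,0,0],100]
    - [[3.94,-2.07,0],[0,0,0],100]
    - [[3.94,-2.07,0],[0,0,0],100]
    - [[0,0,0],[0,0,0],100]
    - [[0,0,0],[0,0,0],100]

```text
time: 17.23
ee_pos: [0.4137, 0.327, 0.2597]
eef_rot: [0.707, 0.707, -0.0, 0.0]
ft_force: [1.5, -0.2, -0.1]
width: 0.0872
grip_force: 0.0
```

```bash
cat >> h.py <<'E'
def disc(c,z):
    for s,ce in blobs(c,(75,40,60),(100,255,255),30):
        u=s[0]+(s[2]-1)/2; v=s[1]+(s[3]-1)/2
        print(s,ce,"bbox mid",plane(c,u,v,z).round(4),"tool shift",to_tool(plane(c,u,v,z)))
E
python3 - <<'E'
from h import *
st(); print("wrist"); disc(r.camera("wrist"),.095); print("top"); disc(r.camera("top"),.14)
E
```

```text
t 17.23 p [0.4137 0.327  0.2597] yaxis [1.    0.001 0.   ] z [ 0.    -0.001 -1.   ] F [ 1.5 -0.2 -0.1] w 0.0872 g 0.0 q [ 0.07  0.2  -0.93  1.62  0.16  1.4  -0.87]
wrist
[232, 147, 48, 48, 1782] [255.1, 170.6] bbox mid [0.4148 0.33   0.095 ] tool shift [ 0.36  0.07 16.46]
top
[288, 155, 20, 22, 305] [297.2, 165.2] bbox mid [ 0.6347 -0.1018  0.14  ] tool shift [-42.79  22.09  11.99]
[160, 229, 17, 17, 223] [168.3, 237.3] bbox mid [0.4162 0.318  0.14  ] tool shift [-0.83  0.2  11.96]
```

move_arm:
  targets:
    - [[0.25,0.1,5],[0,0,0],100]
    - [[0,0,5],[0,0,0],100]
    - [[0,0,4],[0,0,0],100]
    - [[0,0,3],[0,0,0],100]
    - [[0,0,2],[0,0,0],100]
    - [[0,0,1.3],[0,0,0],100]
    - [[0,0,0],[0,0,0],100]
    - [[0,0,0],[0,0,0],40]
    - [[0,0,0],[0,0,0],40]
    - [[0,0,0],[0,0,0],40]
    - [[0,0,0],[0,0,0],40]
    - [[0,0,0],[0,0,0],40]
    - [[0,0,-2],[0,0,0],40]
    - [[0,0,-4],[0,0,0],40]
    - [[0,0,-4],[0,0,0],40]
    - [[0,0,-4],[0,0,0],40]

```text
time: 19.32
ee_pos: [0.4138, 0.3301, 0.199]
eef_rot: [0.707, 0.708, 0.0, 0.0]
ft_force: [-0.0, 0.2, -2.0]
width: 0.0596
grip_force: 19.9
```

```bash
python3 - <<'E'
from h import *
st(); print(to_tool([.6377,-.0065,.1035]))
E
```

```text
t 19.32 p [0.4138 0.3301 0.199 ] yaxis [1.    0.002 0.   ] z [ 0.  0. -1.] F [-0.   0.2 -2. ] w 0.0596 g 19.9 q [ 0.06  0.25 -0.93  1.71  0.21  1.29 -0.92]
[-33.7   22.33   9.55]
```

move_arm:
  targets:
    - [[-3.37,2.23,0],[0,0,0],40]
    - [[-3.37,2.23,0],[0,0,0],40]
    - [[-3.37,2.23,0],[0,0,0],40]
    - [[-3.37,2.23,0],[0,0,0],40]
    - [[-3.37,2.23,0],[0,0,0],40]
    - [[-3.37,2.23,0],[0,0,0],40]
    - [[-3.37,2.23,0],[0,0,0],40]
    - [[-3.37,2.23,0],[0,0,0],40]
    - [[-3.37,2.23,0],[0,0,0],40]
    - [[-3.37,2.23,0],[0,0,0],40]
    - [[0,0,0],[0,0,0],40]
    - [[0,0,3],[0,0,0],40]
    - [[0,0,3],[0,0,0],40]
    - [[0,0,2],[0,0,0],40]
    - [[0,0,0],[0,0,0],40]
    - [[0,0,0],[0,0,0],40]

```text
time: 21.32
ee_pos: [0.6383, -0.0064, 0.1182]
eef_rot: [0.707, 0.708, 0.001, 0.001]
ft_force: [0.1, -0.3, -1.9]
width: 0.0597
grip_force: 19.9
```

```bash
python3 - <<'E'
from h import *
st(); print(to_tool([.6377,-.0065,.1035]))
E
```

```text
t 21.32 p [ 0.6383 -0.0064  0.1182] yaxis [1.    0.001 0.002] z [ 0.002  0.    -1.   ] F [ 0.1 -0.3 -1.9] w 0.0597 g 19.9 q [ 0.44  0.52 -0.68  1.52  0.34  1.22 -0.29]
[-0.01 -0.06  1.47]
```

move_arm:
  targets:
    - [[0,0,0.8],[0,0,0],40]
    - [[0,0,0.6],[0,0,0],40]
    - [[0,0,0],[0,0,0],40]
    - [[0,0,0],[0,0,0],100]
    - [[0,0,0],[0,0,0],100]
    - [[0,0,0],[0,0,0],100]
    - [[0,0,0],[0,0,0],100]
    - [[0,0,-3],[0,0,0],100]
    - [[0,0,-4],[0,0,0],100]
    - [[0,0,-4.5],[0,0,0],100]
    - [[0,0,-4],[0,0,0],100]
    - [[3.5,-0.2,0],[0,0,0],0]
    - [[3.5,-0.2,0],[0,0,0],0]
    - [[3.5,-0.2,0],[0,0,0],0]
    - [[3.5,-0.2,0],[0,0,0],0]
    - [[3.5,-0.2,0],[0,0,0],0]
    - [[3.7,-0.1,0],[0,0,0],0]
    - [[0,0,0],[0,0,0],0]
    - [[0,0,0],[0,0,0],0]

```text
time: 23.7
ee_pos: [0.6267, 0.2046, 0.2576]
eef_rot: [0.707, 0.707, -0.0, 0.0]
ft_force: [0.2, -0.5, 0.1]
width: 0.0151
grip_force: 0.0
```

```bash
python3 - <<'E'
from h import *
st(); print("side"); 
c=r.camera("side"); disc(c,.14); cv2.imwrite("pics/s2.png",cv2.resize(c["image"][130:300,110:330],None,fx=3,fy=3))
w=r.camera("wrist"); print([(s,ce,plane(w,*ce,.188).round(3)) for s,ce in blobs(w,(50,100,40),(74,255,255))])
for j in [(.6377,-.0065),(.6414,-.1055)]: print(proj(c,[*j,.14]),proj(c,[*j,.045]))
E
```

```text
t 23.7 p [0.6267 0.2046 0.2576] yaxis [1.    0.001 0.   ] z [ 0.    -0.001 -1.   ] F [ 0.2 -0.5  0.1] w 0.0151 g 0.0 q [ 0.12  0.49 -0.75  1.27  0.33  1.5  -0.59]
side
[211, 167, 31, 56, 1005] [225.7, 197.1] bbox mid [0.6118 0.0192 0.14  ] tool shift [-18.47  -1.5   11.78]
[([236, 163, 43, 50, 1647], [257.0, 188.0], array([0.629, 0.212, 0.188]))]
[219.9 187.9] [221.8 214.7]
[229.1 169.1] [230.5 195. ]
```

View pics/s2.png

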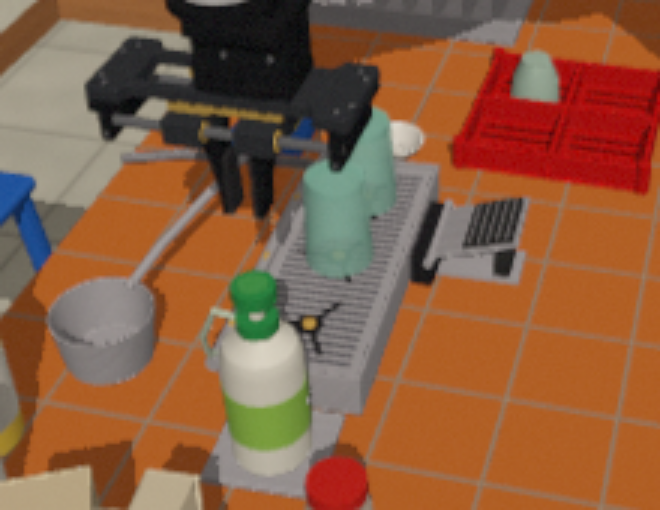

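move_arm:
  targets:
    - [[0.25,0.1,3],[0,0,0],0]
    - [[0,0,2.5],[0,0,0],0]
    - [[0,0,1],[0,0,0],0]
    - [[0,0,0.7],[0,0,0],0]
    - [[0,0,0.7],[0,0,0],0]
    - [[0,0,0.2],[0,0,0],0]
    - [[0,0,0],[0,0,0],0]

```text
time: 24.68
ee_pos: [0.628, 0.2072, 0.1775]
eef_rot: [0.707, 0.707, 0.0, 0.001]
ft_force: [-0.8, -3.4, 4.6]
width: 0.0007
grip_force: 2.7
```

move_arm:
  targets:
    - [[0,0,0.15],[0,0,0],0]
    - [[0,0,0.1],[0,0,0],0]
    - [[0,0,0],[0,0,0],0]
    - [[0,0,0],[0,0,0],0]

```text
time: 25.18
ee_pos: [0.628, 0.2073, 0.1764]
eef_rot: [0.707, 0.707, 0.001, 0.001]
ft_force: [-3.7, -4.6, 14.8]
width: 0.0005
grip_force: 6.8
```

move_arm:
  targets:
    - [[0,0,-2],[0,0,0],0]
    - [[0,0,-3],[0,0,0],0]
    - [[0,0,-3.5],[0,0,0],0]
    - [[-3.63,-1.63,0],[0,0,0],0]
    - [[-3.63,-1.63,0],[0,0,0],0]
    - [[-3.63,-1.63,0],[0,0,0],0]
    - [[-3.63,-1.63,0],[0,0,0],0]
    - [[-3.63,-1.63,0],[0,0,0],0]
    - [[-3.63,-1.63,0],[0,0,0],0]
    - [[-3.63,-1.63,0],[0,0,0],0]
    - [[-3.63,-1.63,0],[0,0,0],0]
    - [[0,0,0],[0,0,0],0]

```text
time: 26.68
ee_pos: [0.4967, -0.0854, 0.26]
eef_rot: [0.708, 0.706, -0.0, 0.001]
ft_force: [0.7, 0.6, -0.3]
width: 0.0005
grip_force: 0.0
```

move_arm:
  targets:
    - [[0,0,0],[0,0,-0.175],0]
    - [[0,0,0],[0,0,-0.175],0]
    - [[0,0,0],[0,0,-0.175],0]
    - [[0,0,0],[0,0,-0.175],0]
    - [[0,0,0],[0,0,-0.175],0]
    - [[0,0,0],[0,0,-0.175],0]
    - [[0,0,0],[0,0,-0.175],0]
    - [[0,0,0],[0,0,-0.175],0]
    - [[0,0,0],[0,0,-0.171],0]
    - [[0,0,0],[0,0,0],0]
    - [[0,0,0],[0,0,0],0]

```text
time: 28.05
ee_pos: [0.4976, -0.082, 0.2595]
eef_rot: [0.001, 1.0, 0.0, 0.0]
ft_force: [0.1, 0.2, -0.1]
width: 0.0003
grip_force: 0.0
```

```bash
python3 - <<'E'
from h import *
st(); c=r.camera("wrist"); cv2.imwrite("pics/w5.png",c["image"]); print(proj(c,[.498,-.083,.057]))
E
```

```text
t 28.05 p [ 0.4976 -0.082   0.2595] yaxis [0.002 1.    0.   ] z [ 0.001  0.    -1.   ] F [ 0.1  0.2 -0.1] w 0.0003 g 0.0 q [ 0.8   0.1  -0.77  1.68  0.07  1.38  1.59]
[253.2 168.1]
```

View pics/w5.png

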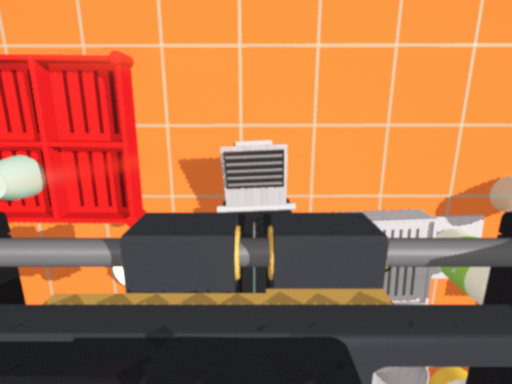

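The pad's ribs cover (224–284, 148–190), so its centre is right at the predicted target.

move_arm:
  targets:
    - [[0,0,5],[0,0,0],0]
    - [[0,0,5],[0,0,0],0]
    - [[0,0,5],[0,0,0],0]
    - [[0,0,3],[0,0,0],0]
    - [[0,0,1.5],[0,0,0],0]
    - [[0,0,0.7],[0,0,0],0]
    - [[0,0,0.7],[0,0,0],0]
    - [[0,0,0.6],[0,0,0],0]
    - [[0,0,0],[0,0,0],0]
    - [[0,0,0],[0,0,0],0]

```text
time: 29.35
ee_pos: [0.4978, -0.083, 0.0454]
eef_rot: [-0.0, 1.0, -0.0, 0.0]
ft_force: [-4.6, 0.4, 6.5]
width: 0.0005
grip_force: 3.3
```

move_arm:
  targets:
    - [[0,0,0.3],[0,0,0],0]
    - [[0,0,0.2],[0,0,0],0]
    - [[0,0,0.2],[0,0,0],0]
    - [[0,0,0],[0,0,0],0]

```text
time: 29.85
ee_pos: [0.4974, -0.0831, 0.0395]
eef_rot: [-0.0, 1.0, -0.001, -0.0]
ft_force: [-12.6, 1.3, 26.4]
width: 0.0005
grip_force: 13.1
```

It is on the stop, so I hold.

move_arm:
  targets:
    - [[0,0,0],[0,0,0],0]
    - [[0,0,0],[0,0,0],0]
    - [[0,0,0],[0,0,0],0]
    - [[0,0,0],[0,0,0],0]
    - [[0,0,0],[0,0,0],0]
    - [[0,0,0],[0,0,0],0]
    - [[0,0,0],[0,0,0],0]
    - [[0,0,0],[0,0,0],0]
    - [[0,0,0],[0,0,0],0]
    - [[0,0,0],[0,0,0],0]
    - [[0,0,0],[0,0,0],0]
    - [[0,0,0],[0,0,0],0]
    - [[0,0,0],[0,0,0],0]
    - [[0,0,0],[0,0,0],0]
    - [[0,0,0],[0,0,0],0]
    - [[0,0,0],[0,0,0],0]
    - [[0,0,0],[0,0,0],0]

```text
time: 31.98
ee_pos: [0.4974, -0.0831, 0.0395]
eef_rot: [-0.0, 1.0, -0.001, -0.0]
ft_force: [-13.7, 0.1, 26.1]
width: 0.0006
grip_force: 13.1
```

```bash
python3 - <<'E'
from h import *
st(); disc(r.camera("side"),.14)
c=r.camera("side"); cv2.imwrite("pics/s3.png",cv2.resize(c["image"][130:300,110:330],None,fx=3,fy=3))
E
```

```text
t 31.98 p [ 0.4974 -0.0831  0.0395] yaxis [-0.     1.    -0.002] z [-0.    -0.002 -1.   ] F [-13.7   0.1  26.1] w 0.0006 g 13.1 q [ 0.71  0.35 -0.72  1.94  0.28  0.96  1.43]
[212, 167, 30, 56, 1108] [225.9, 194.5] bbox mid [0.6105 0.0189 0.14  ] tool shift [-11.31  10.17 -10.07]
```

View pics/s3.png

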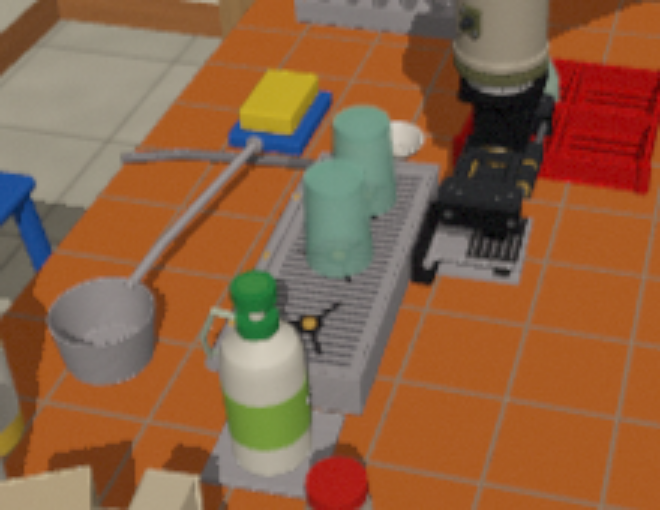

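move_arm:
  targets:
    - [[0,0,-2],[0,0,0],0]
    - [[0,0,-4],[0,0,0],0]
    - [[0,0,-5],[0,0,0],0]
    - [[0,0,-5],[0,0,0],0]
    - [[0,0,-6],[0,0,0],0]
    - [[0,0,0],[0,0,0.175],100]
    - [[0,0,0],[0,0,0.175],100]
    - [[0,0,0],[0,0,0.175],100]
    - [[0,0,0],[0,0,0.175],100]
    - [[0,0,0],[0,0,0.175],100]
    - [[0,0,0],[0,0,0.175],100]
    - [[0,0,0],[0,0,0.175],100]
    - [[0,0,0],[0,0,0.175],100]
    - [[0,0,0],[0,0,0.171],100]
    - [[-0.5,3.6,0],[0,0,0],100]
    - [[-0.6,3.6,0],[0,0,0],100]
    - [[-0.6,3.6,0],[0,0,0],100]
    - [[-0.6,3.6,0],[0,0,0],100]
    - [[0,0,0],[0,0,0],100]
    - [[0,0,0],[0,0,0],100]

```text
time: 34.58
ee_pos: [0.6412, -0.1053, 0.2579]
eef_rot: [0.707, 0.708, 0.0, 0.0]
ft_force: [-0.3, 0.3, -0.1]
width: 0.0868
grip_force: 0.0
```

```bash
python3 - <<'E'
from h import *
st(); c=r.camera("wrist"); disc(c,.14); print(proj(c,[.6414,-.1055,.14]))
m=cv2.inRange(cv2.cvtColor(c["image"],cv2.COLOR_BGR2HSV),(75,40,60),(100,255,255))
cv2.imwrite("pics/w6.png",c["image"])
t=r.camera("top")
m=cv2.inRange(cv2.cvtColor(t["image"],cv2.COLOR_BGR2HSV),(0,150,60),(4,255,255))
ys,xs=np.nonzero(m[170:260,325:415]); q=cv2.boxPoints(cv2.minAreaRect(np.c_[xs+325,ys+170].astype(np.float32))); print([plane(t,*p,.034).round(3) for p in q])
E
```

```text
t 34.58 p [ 0.6412 -0.1053  0.2579] yaxis [1.    0.001 0.001] z [ 0.001  0.    -1.   ] F [-0.3  0.3 -0.1] w 0.0868 g 0.0 q [ 0.56  0.45 -0.66  1.31  0.27  1.48 -0.08]
[217, 40, 66, 72, 3660] [249.7, 75.2] bbox mid [ 0.6368 -0.009   0.14  ] tool shift [ 9.64 -0.42 11.8 ]
[224, 139, 61, 73, 3394] [254.0, 175.6] bbox mid [ 0.6407 -0.0973  0.14  ] tool shift [ 0.81 -0.03 11.81]
[254.7 183.5]
[array([ 0.578, -0.259,  0.034]), array([ 0.58 , -0.461,  0.034]), array([ 0.361, -0.458,  0.034]), array([ 0.359, -0.258,  0.034])]
```

View pics/w6.png

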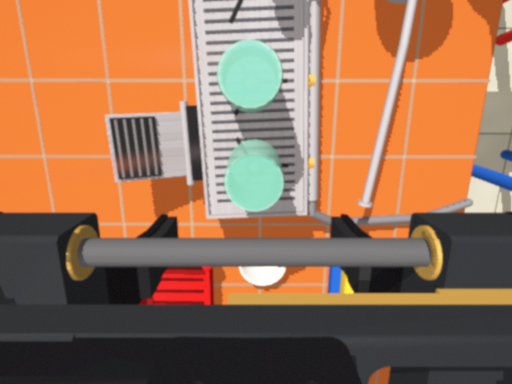

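move_arm:
  targets:
    - [[0,0,5],[0,0,0],100]
    - [[0,0,4],[0,0,0],100]
    - [[0,0,3],[0,0,0],100]
    - [[0,0,2],[0,0,0],100]
    - [[0,0,1.6],[0,0,0],100]
    - [[0,0,0],[0,0,0],100]
    - [[0,0,0],[0,0,0],40]
    - [[0,0,0],[0,0,0],40]
    - [[0,0,0],[0,0,0],40]
    - [[0,0,0],[0,0,0],40]
    - [[0,0,0],[0,0,0],40]
    - [[0,0,-2],[0,0,0],40]
    - [[0,0,-4],[0,0,0],40]
    - [[0,0,-4],[0,0,0],40]

```text
time: 36.42
ee_pos: [0.6412, -0.1055, 0.2034]
eef_rot: [0.707, 0.708, 0.0, 0.0]
ft_force: [0.6, -1.1, -1.9]
width: 0.0596
grip_force: 19.9
```

```bash
python3 - <<'E'
from h import *
st(); print(to_tool([.4185,-.4015,.17]))
E
```

```text
t 36.42 p [ 0.6412 -0.1055  0.2034] yaxis [1.    0.001 0.   ] z [ 0.  0. -1.] F [ 0.6 -1.1 -1.9] w 0.0596 g 19.9 q [ 0.56  0.48 -0.66  1.39  0.29  1.37 -0.09]
[-29.57 -22.31   3.33]
```

move_arm:
  targets:
    - [[-2.96,-2.23,0],[0,0,0],40]
    - [[-2.96,-2.23,0],[0,0,0],40]
    - [[-2.96,-2.23,0],[0,0,0],40]
    - [[-2.96,-2.23,0],[0,0,0],40]
    - [[-2.96,-2.23,0],[0,0,0],40]
    - [[-2.96,-2.23,0],[0,0,0],40]
    - [[-2.96,-2.23,0],[0,0,0],40]
    - [[-2.96,-2.23,0],[0,0,0],40]
    - [[-2.96,-2.23,0],[0,0,0],40]
    - [[-2.96,-2.23,0],[0,0,0],40]
    - [[0,0,0],[0,0,0],40]
    - [[0,0,0],[0,0,0],40]

```text
time: 37.92
ee_pos: [0.4193, -0.4012, 0.202]
eef_rot: [0.707, 0.708, 0.0, 0.0]
ft_force: [0.0, 0.2, -2.3]
width: 0.0598
grip_force: 19.9
```

```bash
python3 - <<'E'
from h import *
st(); c=r.camera("wrist"); i=c["image"].copy()
X,Y=.470,-.350
for a,b in [(-1,-1),(-1,1),(1,1),(1,-1),(-1,0),(1,0),(0,1),(0,0)]:
    p=proj(c,[X+a*.106,Y+b*.106,.036]); print(a,b,p); cv2.circle(i,(int(p[0]),int(p[1])),3,(255,0,0),-1)
cv2.imwrite("pics/w7.png",i)
E
```

```text
t 37.92 p [ 0.4193 -0.4012  0.202 ] yaxis [1.    0.002 0.001] z [ 0.001 -0.    -1.   ] F [ 0.   0.2 -2.3] w 0.0598 g 19.9 q [ 1.13  0.29 -0.54  1.59  0.15  1.3   0.57]
-1 -1 [206.1 219.9]
-1 1 [197.7  14.3]
1 1 [415.9  14.5]
1 -1 [391.1 220. ]
-1 0 [202.2 125.5]
1 0 [402.5 125.7]
0 1 [306.8  14.4]
0 0 [302.4 125.6]
```

View pics/w7.png

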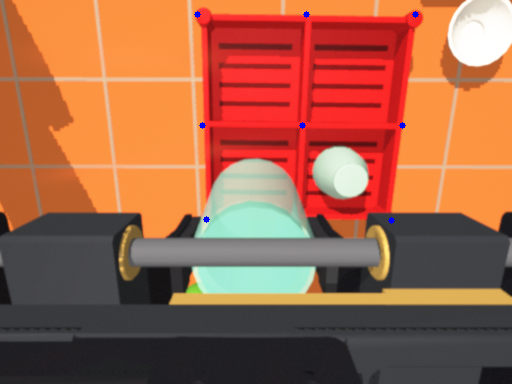

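The predicted rack corners match within about 3 mm.

move_arm:
  targets:
    - [[0,0.15,3],[0,0,0],40]
    - [[0,0,4],[0,0,0],40]
    - [[0,0,3],[0,0,0],40]
    - [[0,0,1.7],[0,0,0],40]
    - [[0,0,1],[0,0,0],40]
    - [[0,0,0.7],[0,0,0],40]
    - [[0,0,0.3],[0,0,0],40]
    - [[0,0,0],[0,0,0],40]
    - [[0,0,0],[0,0,0],40]

```text
time: 39.1
ee_pos: [0.4204, -0.4021, 0.0648]
eef_rot: [0.707, 0.707, -0.0, 0.0]
ft_force: [0.5, -0.3, -1.9]
width: 0.0596
grip_force: 19.9
```

move_arm:
  targets:
    - [[0,0,0.15],[0,0,0],40]
    - [[0,0,0],[0,0,0],40]
    - [[0,0,0],[0,0,0],80]
    - [[0,0,0],[0,0,0],80]
    - [[0,0,0],[0,0,0],80]
    - [[0,0,0],[0,0,0],80]
    - [[0,0,-3],[0,0,0],100]
    - [[0,0,-4],[0,0,0],100]
    - [[0,0,-4],[0,0,0],100]
    - [[0,0,-4],[0,0,0],100]
    - [[0,0,-4.5],[0,0,0],100]

```text
time: 40.48
ee_pos: [0.4199, -0.4016, 0.2589]
eef_rot: [0.707, 0.707, -0.0, -0.0]
ft_force: [-0.1, 0.1, 0.2]
width: 0.0866
grip_force: 0.0
```

move_arm:
  targets:
    - [[3.96,2.18,0],[0,0,0],100]
    - [[3.96,2.18,0],[0,0,0],100]
    - [[3.96,2.18,0],[0,0,0],100]
    - [[3.96,2.18,0],[0,0,0],100]
    - [[3.96,2.18,0],[0,0,0],100]
    - [[3.96,2.18,0],[0,0,0],100]
    - [[3.96,2.18,0],[0,0,0],100]
    - [[3.96,2.18,0],[0,0,0],100]
    - [[3.96,2.18,0],[0,0,0],100]
    - [[3.96,2.18,0],[0,0,0],100]
    - [[0,0,0],[0,0,0],100]
    - [[0,0,0],[0,0,0],100]

```text
time: 41.98
ee_pos: [0.6377, -0.0061, 0.2576]
eef_rot: [0.707, 0.707, -0.0, 0.0]
ft_force: [-0.2, -0.3, 1.1]
width: 0.0873
grip_force: 0.0
```

```bash
python3 - <<'E'
from h import *
st(); c=r.camera("wrist"); disc(c,.14); print(proj(c,[.6377,-.0065,.14]))
disc(r.camera("top"),.101)
E
```

```text
t 41.98 p [ 0.6377 -0.0061  0.2576] yaxis [ 1.     0.001 -0.   ] z [-0. -0. -1.] F [-0.2 -0.3  1.1] w 0.0873 g 0.0 q [ 0.47  0.44 -0.74  1.34  0.29  1.47 -0.25]
[224, 141, 61, 73, 3381] [253.6, 177.8] bbox mid [ 0.6371 -0.      0.14  ] tool shift [ 0.7  -0.05 11.77]
[254.6 183.7]
[383, 222, 17, 17, 234] [390.7, 230.3] bbox mid [ 0.4204 -0.4013  0.101 ] tool shift [-39.42 -21.68  15.71]
```

move_arm:
  targets:
    - [[0,0,5],[0,0,0],100]
    - [[0,0,4],[0,0,0],100]
    - [[0,0,3],[0,0,0],100]
    - [[0,0,2],[0,0,0],100]
    - [[0,0,1.55],[0,0,0],100]
    - [[0,0,0],[0,0,0],100]
    - [[0,0,0],[0,0,0],40]
    - [[0,0,0],[0,0,0],40]
    - [[0,0,0],[0,0,0],40]
    - [[0,0,0],[0,0,0],40]
    - [[0,0,0],[0,0,0],40]
    - [[0,0,-2],[0,0,0],40]
    - [[0,0,-4],[0,0,0],40]
    - [[0,0,-4],[0,0,0],40]

```text
time: 43.82
ee_pos: [0.6376, -0.0055, 0.2044]
eef_rot: [0.707, 0.708, 0.0, -0.0]
ft_force: [0.2, -0.2, -1.7]
width: 0.0595
grip_force: 19.9
```

```bash
python3 - <<'E'
from h import *
st(); print(to_tool([.4205,-.2985,.064]))
E
```

```text
t 43.83 p [ 0.6376 -0.0055  0.2044] yaxis [1.    0.001 0.   ] z [ 0.  0. -1.] F [ 0.2 -0.2 -1.7] w 0.0595 g 19.9 q [ 0.47  0.47 -0.74  1.42  0.31  1.37 -0.27]
[-29.27 -21.75  14.03]
```

move_arm:
  targets:
    - [[-2.93,-2.17,0],[0,0,0],40]
    - [[-2.93,-2.17,0],[0,0,0],40]
    - [[-2.93,-2.17,0],[0,0,0],40]
    - [[-2.93,-2.17,0],[0,0,0],40]
    - [[-2.93,-2.17,0],[0,0,0],40]
    - [[-2.93,-2.17,0],[0,0,0],40]
    - [[-2.93,-2.17,0],[0,0,0],40]
    - [[-2.93,-2.17,0],[0,0,0],40]
    - [[-2.93,-2.17,0],[0,0,0],40]
    - [[-2.93,-2.17,0],[0,0,0],40]
    - [[0,0,0],[0,0,0],40]
    - [[0,0,3],[0,0,0],40]
    - [[0,0,4],[0,0,0],40]
    - [[0,0,3],[0,0,0],40]
    - [[0,0,1.8],[0,0,0],40]
    - [[0,0,1],[0,0,0],40]
    - [[0,0,0.7],[0,0,0],40]
    - [[0,0,0.3],[0,0,0],40]
    - [[0,0,0],[0,0,0],40]

```text
time: 46.2
ee_pos: [0.4213, -0.299, 0.0646]
eef_rot: [0.707, 0.707, -0.0, 0.0]
ft_force: [0.1, 0.1, -1.5]
width: 0.0595
grip_force: 19.9
```

move_arm:
  targets:
    - [[0,0,0.1],[0,0,0],40]
    - [[0,0,0],[0,0,0],40]
    - [[0,0,0],[0,0,0],80]
    - [[0,0,0],[0,0,0],80]
    - [[0,0,0],[0,0,0],80]
    - [[0,0,0],[0,0,0],80]
    - [[0,0,-3],[0,0,0],80]
    - [[0,0,-4],[0,0,0],80]
    - [[0,0,-4],[0,0,0],80]
    - [[0,0,-4],[0,0,0],0]
    - [[0,0,-4.5],[0,0,0],0]

```text
time: 47.58
ee_pos: [0.4207, -0.2986, 0.2594]
eef_rot: [0.707, 0.708, -0.0, -0.0]
ft_force: [1.3, -0.5, -0.5]
width: 0.0569
grip_force: 0.0
```

move_arm:
  targets:
    - [[4.65,0.89,0],[0,0,0],0]
    - [[4.65,0.89,0],[0,0,0],0]
    - [[4.65,0.89,0],[0,0,0],0]
    - [[4.65,0.89,0],[0,0,0],0]
    - [[4.65,0.89,0],[0,0,0],0]
    - [[4.65,0.89,0],[0,0,0],0]
    - [[4.65,0.89,0],[0,0,0],0]
    - [[4.65,0.89,0],[0,0,0],0]
    - [[4.65,0.89,0],[0,0,0],0]
    - [[4.65,0.89,0],[0,0,0],0]
    - [[4.65,0.89,0],[0,0,0],0]
    - [[4.65,0.89,0],[0,0,0],0]
    - [[4.65,0.89,0],[0,0,0],0]
    - [[4.65,0.89,0],[0,0,0],0]
    - [[0,0,0],[0,0,-0.161],0]
    - [[0,0,0],[0,0,-0.161],0]
    - [[0,0,0],[0,0,-0.16],0]
    - [[0,0,0],[0,0,0],0]

```text
time: 49.82
ee_pos: [0.545, 0.3522, 0.2579]
eef_rot: [0.518, 0.855, -0.0, -0.0]
ft_force: [-0.3, -0.3, -0.5]
width: 0.0003
grip_force: 0.0
```

```bash
python3 - <<'E'
from h import *
st(); c=r.camera("wrist"); i=c["image"].copy()
for p in [(.6055,.384,.097),(.575,.441,.097),(.636,.327,.097),(.545,.352,.08)]: q=proj(c,p); print(q); cv2.circle(i,(int(q[0]),int(q[1])),3,(255,0,0),-1)
cv2.imwrite("pics/w8.png",i)
disc(r.camera("top"),.101)
print("bin", to_tool([.555,.358,.08]))
E
```

```text
t 49.83 p [0.545  0.3522 0.2579] yaxis [ 0.886  0.464 -0.001] z [-0.001  0.    -1.   ] F [-0.3 -0.3 -0.5] w 0.0003 g 0.0 q [ 0.05  0.58 -1.07  1.29  0.5   1.55 -0.47]
[317.7 174.2]
[320.3 112.7]
[315.3 229.9]
[254.5 171.4]
[352, 222, 17, 18, 222] [360.3, 230.5] bbox mid [ 0.4213 -0.3009  0.101 ] tool shift [-52.25 -41.08  15.72]
[383, 222, 17, 17, 233] [390.7, 230.2] bbox mid [ 0.4204 -0.4013  0.101 ] tool shift [-61.12 -45.79  15.72]
bin [ 0.06  1.16 17.81]
```

View pics/w8.png

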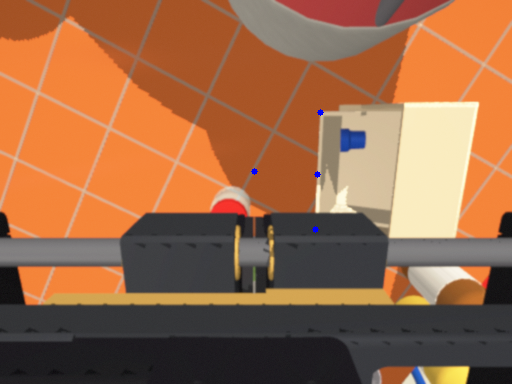

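move_arm:
  targets:
    - [[0,0,5],[0,0,0],0]
    - [[0,0,5],[0,0,0],0]
    - [[0,0,4],[0,0,0],0]
    - [[0,0,2.5],[0,0,0],0]
    - [[0,0,1],[0,0,0],0]
    - [[0,2,0],[0,0,0],0]
    - [[0,1.5,0],[0,0,0],0]
    - [[0,1,0],[0,0,0],0]
    - [[0,1,0],[0,0,0],0]
    - [[0,1,0],[0,0,0],0]
    - [[0,1,0],[0,0,0],0]
    - [[0,1,0],[0,0,0],0]
    - [[0,0.5,0],[0,0,0],0]
    - [[0,0,0],[0,0,0],0]

```text
time: 51.68
ee_pos: [0.6248, 0.3942, 0.0829]
eef_rot: [0.518, 0.856, -0.0, -0.0]
ft_force: [-0.0, -0.4, -0.9]
width: 0.0004
grip_force: 0.0
```

```bash
python3 - <<'E'
from h import *
st(); c=r.camera("top"); cv2.imwrite("pics/t9.png",cv2.resize(c["image"][120:210,90:200],None,fx=4,fy=4))
E
```

```text
t 51.67 p [0.6248 0.3942 0.0829] yaxis [ 0.886  0.464 -0.   ] z [-0.  0. -1.] F [-0.  -0.4 -0.9] w 0.0004 g 0.0 q [-0.1   0.86 -0.92  1.22  0.67  1.36 -0.49]
```

View pics/t9.png

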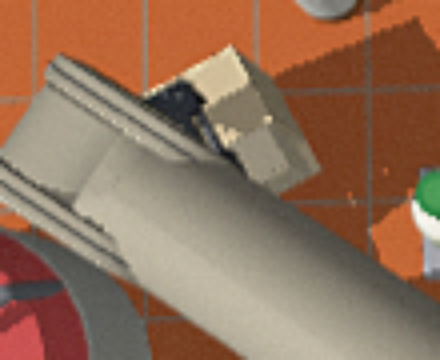

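The arm hides the panel here, so I'll push on by force.

move_arm:
  targets:
    - [[0,0.4,0],[0,0,0],0]
    - [[0,0.4,0],[0,0,0],0]
    - [[0,0,0],[0,0,0],0]

```text
time: 52.1
ee_pos: [0.6321, 0.3978, 0.0832]
eef_rot: [0.518, 0.856, 0.0, 0.0]
ft_force: [0.5, -0.6, 0.7]
width: 0.0002
grip_force: 0.0
```

move_arm:
  targets:
    - [[0,0.4,0],[0,0,0],0]
    - [[0,0.3,0],[0,0,0],0]

```text
time: 52.35
ee_pos: [0.6365, 0.4003, 0.0831]
eef_rot: [0.517, 0.856, -0.002, -0.001]
ft_force: [-16.7, -11.6, 9.1]
width: 0.0005
grip_force: 10.9
```

move_arm:
  targets:
    - [[0,-2,0],[0,0,0],0]
    - [[0,-4,0],[0,0,0],0]
    - [[0,-4,-1],[0,0,0],0]
    - [[0,0,-5],[0,0,0],0]
    - [[0,0,-6],[0,0,0],0]
    - [[0,0,-6],[0,0,0],0]
    - [[0,0,0],[0,0,0],0]
    - [[0,0,0],[0,0,0],0]

```text
time: 53.35
ee_pos: [0.5495, 0.3544, 0.2627]
eef_rot: [0.518, 0.856, -0.0, 0.0]
ft_force: [-0.6, -0.2, -0.2]
width: 0.0003
grip_force: 0.0
```

```bash
python3 - <<'E'
from h import *
st(); c=r.camera("wrist"); s=r.camera("side"); disc(r.camera("top"),.101)
i=cv2.resize(c["image"][60:260,200:500],None,fx=1.33,fy=1.33); j=cv2.resize(s["image"][130:,60:360],(i.shape[1],int(254*i.shape[1]/300)))
cv2.imwrite("pics/f.png",np.vstack([i,j])); print(i.shape,j.shape,blobs(c,(108,120,40),(130,255,255)))
E
```

```text
t 53.35 p [0.5495 0.3544 0.2627] yaxis [ 0.886  0.464 -0.   ] z [ 0.    -0.001 -1.   ] F [-0.6 -0.2 -0.2] w 0.0003 g 0.0 q [ 0.04  0.59 -1.06  1.27  0.51  1.56 -0.47]
[352, 222, 17, 18, 219] [360.2, 230.5] bbox mid [ 0.4213 -0.3009  0.101 ] tool shift [-52.05 -41.71  16.18]
[383, 222, 17, 17, 236] [390.7, 230.2] bbox mid [ 0.4204 -0.4013  0.101 ] tool shift [-60.91 -46.45  16.19]
(266, 399, 3) (337, 399, 3) [([365, 134, 2, 10, 18], [365.5, 138.5]), ([409, 366, 14, 18, 138], [415.1, 374.8])]
```

View pics/f.png

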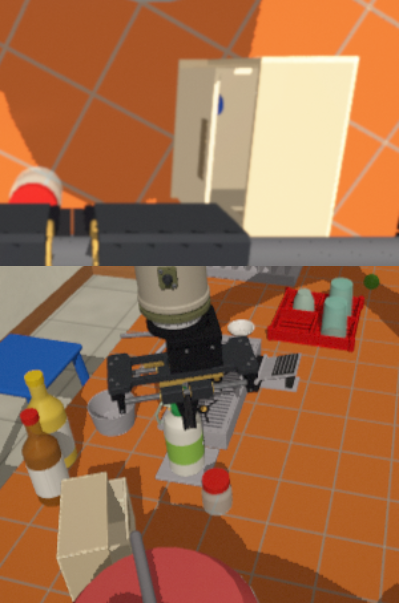

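```bash
python3 - <<'E'
from h import *
c=r.camera("wrist"); d=np.array([.886,.464])
for n,(x,y),z in [("top far",(218,66),.111),("top near",(206,200),.111),("bot far",(181,62),.006),("bot near",(172,193),.006),("rooffar",(258,58),.124),("roofnear",(246,205),.124)]:
    p=plane(c,200+x/1.33,60+y/1.33,z); print(n,p.round(3),"along",(d@p[:2]).round(4),"x-frame", (p[:2]@d-np.array([.641,.405])@d).round(4))
E
```

```text
top far [0.614 0.464 0.111] along 0.7593 x-frame 0.0035
top near [0.663 0.371 0.111] along 0.7591 x-frame 0.0032
bot far [0.611 0.468 0.006] along 0.7586 x-frame 0.0028
bot near [0.674 0.346 0.006] along 0.7581 x-frame 0.0022
rooffar [0.632 0.48  0.124] along 0.7828 x-frame 0.027
roofnear [0.686 0.384 0.124] along 0.7861 x-frame 0.0303
```

The bin panel is upright, the stopper is inside, and both tumblers stand in the rack. Handing in.

```bash
python3 -c "
from bench import r
print(r.close_job())"
```

```text
the job is handed in; nothing more can be done
None
```

I completed every step and handed the job in, but got no verdict back: both tumblers (only two were present) were washed and now stand mouth down in the rack's two near compartments, and the stopper is in the shut bin.

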